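# Slide a timber strip under the bridge of a drilling jig

## Robot

A 6-joint arm with a two-finger parallel gripper is mounted at the origin on a cart in front of the work surface, level with it; the furniture and walls round the work are solid. World frame = base frame: x ahead of the robot, y to its left, z up, the work surface at z = 0. Lengths are in m, angles in rad, forces in N, time in s.
With the tool pointing down it reaches from about 0.275 to 0.875 m from the base axis. Payload 12.5 kg.
Tool frame: the origin (TCP) lies between the finger pads; the fingertips stand 25 mm ahead of it and the grasp point (between the pads) lies 6 mm ahead of it; z points along the fingers, y is the direction in which the jaws open and shut (so a half turn about z gives the same grasp; the last joint's range is limited). The gripper opens to 85 mm and grips with 20 to 120 N. Pads are 22 mm wide; open, the fingers measure 114 mm over their backs; the gripper's body (76 mm by 85 mm) begins 54 mm behind the grasp point. The pads swing forward as they close: fully open they stand 13 mm farther back than shut.
Start: joints at [-1.433, 0.351, 1.652, -0, 1.139, -0.085], TCP at [0.122, -0.536, 0.256] pointing down, gripper open.
Joint ranges: [-2.75, 2.75], [-0.79, 2.1], [0.01, 2.65], [-1.57, 4.71], [0.07, 3.14], [-2.87, 2.87]. Speed limits (rad/s): [2.22, 2.22, 2.79, 3.14, 3.14, 3.14].

## Interface

Orientations are given as a unit quaternion [x, y, z, w].
In Python, from bench import r, viewer, hand_in gives the robot as it stands.
- The arm moves only by the tool move_arm, never from a script. Its argument "targets" is a list that holds one entry, the list of rows, each a list of 7 numbers: the turn, a rotation vector about the tool's x, y, z in units of 5 degrees (1.0 is 5 degrees), then the shift along the tool's x, y, z in m, then the gripper's target within -1 to 1 (fully open at 1, half-way at 0, shut at -1). In form: [[[wx, wy, wz, tx, ty, tz, fingers], ...]]. A call has 1 to 10 rows; each row is the pose to reach, as a shift and turn from the pose commanded when the call began, along the tool's axes at that moment; what a row does not reach only later rows make up. A row lasts 1/12 s, in which the tool goes at most 41.7 mm and 7.16 degrees, less where a joint would pass 70% of its speed; a pose out of reach is approached as far as the arm can. A call with a gripper value outside its range is refused whole. The fingers move at their own pace and stop on an object; the grip force is fixed at half the most. Time passes only in rows, so rows that repeat a pose let the fingers close. It gives the time, the measured TCP pose, the force and the opening at its end, in the units of the state.
- r.get_state(): the state, without advancing time (a new reading comes with each control period).
- viewer.camera(name): name is "side" or "top" or "wrist"; returns (picture, depth): 480x640x3 uint8, red, green, blue; 480x640 float32, m along the optical axis (not along the pixel's ray), 0 where there is no reading.
- viewer.camera_model(name): a dict with "fx", "fy", "cx", "cy" (pixels), "camera_from_world" (4x4, takes a point from world to camera coordinates); the wrist camera has in their place "hand_eye" (4x4, takes a point from camera to tool coordinates, whose origin is the TCP and whose axes are the flange's). Camera axes: x right, y up, looking along -z (the intrinsics and any distortion apply to the point x, -y, -z); pixel columns grow to the right and rows downward; lengths in m; the calibration is good to about 2 mm. A picture is of the moment at which its call begins: read the wrist's pose just before it. camera_model takes no time and is no camera call.
- hand_in(): hands the job in, once; it reports no verdict.
The state is a dict: "time_s": time; "q": joint angles; "qd": joint speeds; "effort": joint torques, N m; "position": TCP position; "tool_rot": TCP orientation; "wrist_force": force on the tool from outside, world axes, zero at the start; "moment": the same for the moment, N m; "finger_gap": finger opening in m.
Only numpy, scipy, OpenCV 4.12 (cv2) and the standard library are available. Lean on these libraries where they do the work, as an engineer would, in place of code of your own. Each camera call takes 0.05 s, during which the arm holds its last target.

## Task

Load the timber strip into the drilling jig: push it up against the long wooden fence, then slide it lengthwise along the fence, in under the low metal bridge, until its end is against the stop block and its long side lies flush along the fence. Only push it with the fingers: it must stay flat on the bench all the way, never lifted or tipped. Do not disturb the other things on the bench, and let go of the strip when it is home.

Things in the scene. Friction and masses are not known exactly. Their poses are not given: they have to be found in the camera images.
- jig: drilling jig of dark wood, screwed to the bench. Origin: the inner corner, at bench height, where fence face (y = 0) and stop face (x = 0) meet. x is the feed direction (away from the robot, along the fence, into the stop), y points from the fence across the strip, z up. With the strip home its centre is at x = -70, y = 22.5 mm and its rear 70 mm stick out in front of the bridge.
- fence_end (a point): top edge of the fence face at its free end, 270 mm before the stop; axes as the jig's. The fence is 25 mm thick (jig y -25 to 0), 24 mm high and runs from here past the stop
- stop_face (a point): point on the stop block's face where the middle of the strip's end comes to lie, 9.5 mm above the bench; axes as the jig's. The block is 30 mm thick, spans jig y 0 to 60 mm and is 24 mm high
- bridge_mouth (a point): middle of the opening on the entry side of the aluminium bridge, 70 mm before the stop face, 28.5 mm from the fence, 12 mm above the bench; axes as the jig's. The opening is 57 mm wide and 24 mm high, between fence and a wooden leg (30 mm wide). The bridge is 40 mm long in the feed direction; its top is 36 mm above the bench, its brass bushes 42 mm
- board_center (a point): centre of the timber strip (half-way up), light wood, 45 mm wide (its x), 140 mm long (its y), 19 mm thick (z), about 0.1 kg, loose and lying flat on the bench in front of the jig on the open side of the fence, at an angle; it slides easily
- masking_roll: beige roll of masking tape lying flat, 104 mm across, 25 high; bystander; its origin is under its centre
- sanding_block: brown sanding block, 64 x 102 x 29 mm; bystander; its origin is under its centre
- screw_box: small green cardboard box, 55 x 80 x 45 mm; bystander; its origin is under its centre
- short_offcut: short wide timber offcut, 110 x 62 x 18 mm (not the strip to be drilled); bystander; its origin is under its centre
- red_driver: screwdriver with red and black handle lying down, 209 mm long; bystander; its origin is under its centre

How it is judged:
By the outcome, as a careful person would: the job done as asked, in the order asked, and still so for the second after the job is handed in, with the robot touching nothing.
It also fails if it takes over 64 s, if anything falls off the work surface, if the arm or the gripper's body presses on something with over 40 N, if the wrist force passes 120 N, or if a joint passes its speed limit or range.

## Working session

There is one attempt and no reset: what is moved stays moved. The work goes in short steps, Python scripts to look and compute and a tool call to move; the robot and the scene stay as the last step left them, time stands still between calls to the robot, and variables do not carry over. Pictures are saved under pics/ and viewed, and the job is handed in when it is done.

Besides the shell and the picture viewer there is one more tool, called after ">>>" in YAML: its name, and indented under it one key for each argument. move_arm: Moves the arm, as the interface text tells. Its arguments: {"type":"object","properties":{"targets":{"type":"array","items":{"type":"array","items":{"type":"array","items":{"type":"number"}}}}},"required":["targets"]}

```bash
mkdir -p pics; ls; python3 - <<'E'
from bench import r, viewer
import cv2,numpy as np
print(r.get_state())
for n in("top","side","wrist"):
    p,d=viewer.camera(n); cv2.imwrite(f"pics/{n}0.png",p[:,:,::-1]); np.savez(f"{n}0.npz",p=p,d=d)
    print(n,viewer.camera_model(n),(d>0).mean())
E
```

```text
pics
{'time_s': 0.0, 'q': array([-1.43262975e+00,  3.51226850e-01,  1.65243197e+00, -3.79926151e-06,
        1.13907864e+00, -8.45720349e-02]), 'qd': array([-4.25033513e-05, -6.42093439e-04,  2.27959815e-03,  3.09149879e-04,
       -9.73075494e-04,  1.83618142e-03]), 'effort': array([ 3.98948163e-03, -5.06096506e+01, -2.91405523e+01,  1.49227235e-04,
        4.52731299e-03,  1.47810886e-05]), 'position': array([ 0.12149342, -0.53610564,  0.25576055]), 'tool_rot': array([ 9.93804595e-01,  1.11139998e-01, -1.70612618e-05, -5.72151214e-04]), 'wrist_force': array([-0.2893313 ,  0.40888286,  0.18874331]), 'moment': array([-0.00653315, -0.08414095,  0.04200743]), 'finger_gap': 0.08538025760707335}
top {'fx': 500.5103145128821, 'fy': 500.5103145128821, 'cx': 316.7782280594418, 'cy': 234.23986768334134, 'camera_from_world': array([[ 0.00307564, -0.99954192,  0.0301079 , -0.20615373],
       [ 0.98940994,  0.00741087,  0.14495878, -0.52368303],
       [-0.14511551,  0.02934322,  0.98897951, -1.09596049],
       [ 0.        ,  0.        ,  0.        ,  1.        ]])} 0.995859375
side {'fx': 52
[... 157 characters left out ...]
976,  0.51614931],
       [ 0.06304943, -0.60268914,  0.79548135, -0.18734755],
       [-0.10074081,  0.7891527 ,  0.60587896, -1.00933363],
       [ 0.        ,  0.        ,  0.        ,  1.        ]])} 0.9538802083333333
wrist {'fx': 339.58299872796727, 'fy': 339.58299872796727, 'cx': 320.3891642681151, 'cy': 241.31181286901744, 'hand_eye': array([[ 2.66750937e-04,  9.60474023e-01,  2.78369502e-01,
         7.12177610e-02],
       [ 9.99999939e-01, -3.19382669e-04,  1.43722053e-04,
        -1.91105923e-04],
       [ 2.26947693e-04,  2.78369446e-01, -9.60474050e-01,
        -1.17865961e-01],
       [ 0.00000000e+00,  0.00000000e+00,  0.00000000e+00,
         1.00000000e+00]])} 0.99626953125
```

View pics/top0.png

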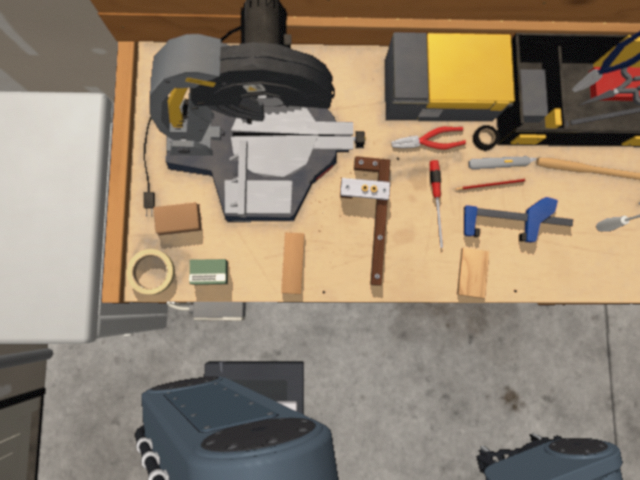

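View pics/side0.png

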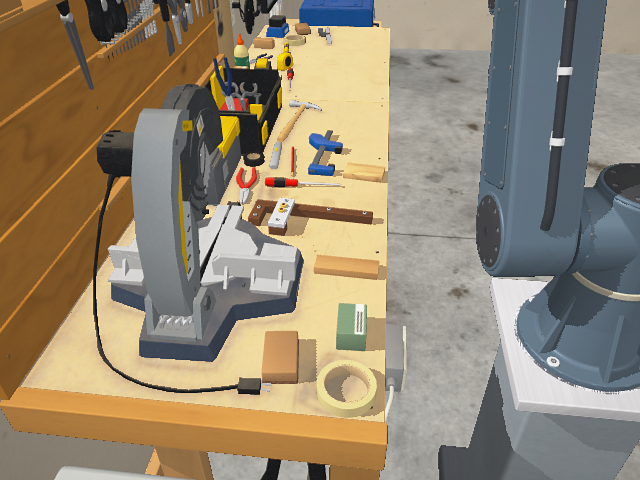

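The top view shows the fence (cols 375-388, rows 158-285), the bridge (341-390, row 188) and the strip (282-304, rows 233-294), so the jig's y points to world +y. Next I measure these.

```bash
cat > h.py <<'E'
import numpy as np,cv2
from bench import r,viewer
def ray(n,uv,z):
    m=viewer.camera_model(n);T=np.linalg.inv(m["camera_from_world"])
    uv=np.atleast_2d(uv).astype(float)
    d=np.c_[(uv[:,0]-m["cx"])/m["fx"],-(uv[:,1]-m["cy"])/m["fy"],-np.ones(len(uv))]@T[:3,:3].T
    o=T[:3,3]; return o+d*((z-o[2])/d[:,2])[:,None]
def cloud(n,d):
    m=viewer.camera_model(n);T=np.linalg.inv(m["camera_from_world"])
    v,u=np.mgrid[:480,:640]
    c=np.stack([(u-m["cx"])/m["fx"]*d,-(v-m["cy"])/m["fy"]*d,-d],-1)
    return c@T[:3,:3].T+T[:3,3]
E
python3 - <<'E'
from h import *
z=np.load("top0.npz");p,d=z["p"],z["d"]
c=p[140:310,265:425][:,:,::-1]
cv2.imwrite("pics/crop0.png",cv2.resize(c,None,fx=4.5/1.3,fy=4.5/1.3,interpolation=cv2.INTER_CUBIC))
W=cloud("top",d)
for uv in [(293,260),(380,270),(382,230),(365,188),(330,260),(374,163),(420,270),(345,240)]: print(uv,W[uv[1],uv[0]].round(4), p[uv[1],uv[0]])
E
```

```text
(293, 260) [ 0.4676 -0.1496  0.0211] [205 151 102]
(380, 270) [ 0.4456 -0.3492  0.0234] [102  63  43]
(382, 230) [ 0.5385 -0.3553  0.0235] [106  66  45]
(365, 188) [ 0.6331 -0.3143  0.0432] [136 107  60]
(330, 260) [ 0.4705 -0.2359 -0.0034] [229 195 146]
(374, 163) [ 0.6977 -0.3383  0.0269] [130 125 123]
(420, 270) [ 4.479e-01 -4.472e-01 -2.000e-04] [225 189 140]
(345, 240) [ 0.5179 -0.2714 -0.0023] [230 195 146]
```

View pics/crop0.png

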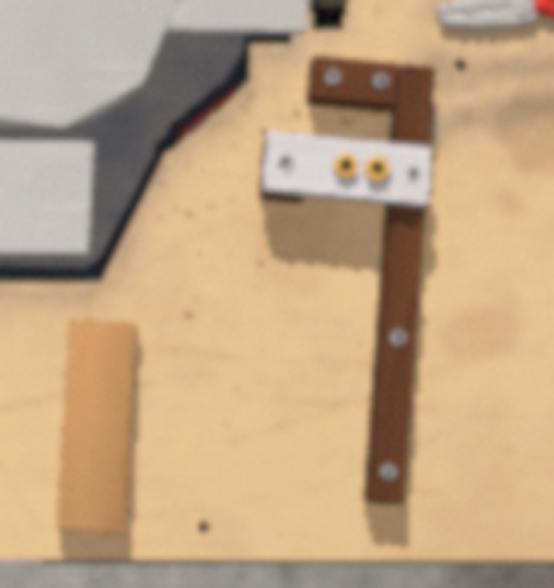

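The crop shows the strip nearly parallel to the fence, about 110 px to its left, with the fence tilted a few degrees. I'll fit the edges next.

```bash
cat >> h.py <<'E'
def fitedge(pts):
    vx,vy,x,y=cv2.fitLine(np.float32(pts),cv2.DIST_HUBER,0,1e-4,1e-4).ravel(); return np.array([x,y]),np.array([vx,vy])
def stripfit(p,n="top",roi=(220,300,270,375),zt=0.019):
    h=cv2.cvtColor(p,cv2.COLOR_RGB2HSV).astype(int)
    m=np.zeros(p.shape[:2],np.uint8);a,b,c,d=roi
    m[a:b,c:d]=((h[...,1]>118)&(h[...,2]>165)&(h[...,0]<16))[a:b,c:d]*255
    m=cv2.morphologyEx(m,cv2.MORPH_OPEN,np.ones((3,3)))
    cs,_=cv2.findContours(m,cv2.RETR_EXTERNAL,cv2.CHAIN_APPROX_NONE)
    k=max(cs,key=cv2.contourArea)
    w=ray(n,k[:,0,:],zt)[:,:2]
    return m,w,cv2.minAreaRect(np.float32(w*1000))
E
python3 - <<'E'
from h import *
z=np.load("top0.npz");p,d=z["p"],z["d"]
h=cv2.cvtColor(p,cv2.COLOR_RGB2HSV)
print(h[260,293],h[260,330],h[290,293],h[270,380],h[240,286])
m,w,R=stripfit(p);print(R,cv2.boxPoints(R).round(1),cv2.countNonZero(m))
# dark wood
g=p.astype(int).sum(2); dk=((g<330)&(h[...,1]>110)).astype(np.uint8)
L=[];Rr=[]
for v in range(205,278):
    u=np.where(dk[v,360:400])[0]+360
    # subpixel: crossing of red channel at mid
    row=p[v].astype(float).sum(1); 
    def cross(us):
        for a in us:
            lo,hi=row[a],row[a+1]
            if (lo-380)*(hi-380)<0: return a+(380-lo)/(hi-lo)
    l=cross(range(366,385)); rr=cross(range(392,378,-1))
    if v<5: print(v,l,rr)
    L.append((l,v));Rr.append((rr,v))
WL=ray("top",L,0.024)[:,:2];WR=ray("top",Rr,0.024)[:,:2]
for X in(WL,WR):
    o,t=fitedge(X); t=t*np.sign(t[0]); n=np.array([-t[1],t[0]]); print(o,t,np.degrees(np.arctan2(t[1],t[0])),np.std((X-o)@n))
# end & stop along columns
def vc(u,a,b):
    col=p[:,u].astype(float).sum(1)
    for v in range(a,b,1 if b>a else -1):
        if (col[v]-380)*(col[v+1]-380)<0: return v+(380-col[v])/(col[v+1]-col[v])
for u in range(373,382): q=vc(u,275,292); print("end",u,q,ray("top",(u,q),0.024)[0].round(4) if q else 0)
for u in range(356,376): q=vc(u,165,178); print("stop",u,q,ray("top",(u,q),0.024)[0].round(4) if q else 0)
E
```

```text
[ 14 128 205] [ 18  92 229] [ 14 128 191] [ 10 148 102] [ 14 128 211]
((462.4314880371094, -148.86599731445312), (42.814674377441406, 137.30003356933594), 87.30998229980469) [[ 392.9 -167. ]
 [ 530.  -173.5]
 [ 532.  -130.7]
 [ 394.9 -124.3]] 1115
[ 0.49874842 -0.3320452 ] [ 0.9966055  -0.08232535] -4.7222395 0.0014641146109728186
[0. 0.] [0. 0.] 0.0 nan
end 373 287.2857142857143 [ 0.4061 -0.3325  0.024 ]
end 374 286.83870967741933 [ 0.4071 -0.3348  0.024 ]
end 375 286.9583333333333 [ 0.4068 -0.3371  0.024 ]
end 376 276.2142857142857 [ 0.4313 -0.3397  0.024 ]
end 377 275.52941176470586 [ 0.4329 -0.342   0.024 ]
end 378 276.35 [ 0.431  -0.3443  0.024 ]
end 379 None 0
end 380 289.57142857142856 [ 0.4009 -0.3484  0.024 ]
end 381 287.77777777777777 [ 0.405  -0.3508  0.024 ]
stop 356 171.69565217391303 [ 0.6769 -0.2959  0.024 ]
stop 357 171.96153846153845 [ 0.6763 -0.2982  0.024 ]
stop 358 172.14285714285714 [ 0.6759 -0.3006  0.024 ]
stop 359 172.25 [ 0.6756 -0.303   0.024 ]
stop 360 172.25 [ 0.6757 -0.3053  0.024 ]
stop 361 172.5 [ 0.6751 -0.3077  0.024 ]
stop 362 172.65 [ 0.6748 -0.31    0.024 ]
stop 363 None 0
stop 364 176.1764705882353 [ 0.6663 -0.3147  0.024 ]
stop 365 176.36 [ 0.6658 -0.317   0.024 ]
stop 366 176.13333333333333 [ 0.6664 -0.3194  0.024 ]
stop 367 175.5 [ 0.668  -0.3218  0.024 ]
stop 368 173.6 [ 0.6726 -0.3242  0.024 ]
stop 369 173.5 [ 0.6729 -0.3266  0.024 ]
stop 370 173.35 [ 0.6733 -0.3289  0.024 ]
stop 371 173.6086956521739 [ 0.6727 -0.3313  0.024 ]
stop 372 173.80645161290323 [ 0.6722 -0.3337  0.024 ]
stop 373 173.93548387096774 [ 0.6719 -0.336   0.024 ]
stop 374 174.5 [ 0.6706 -0.3384  0.024 ]
stop 375 None 0
```

```bash
python3 - <<'E'
from h import *
z=np.load("top0.npz");p,d=z["p"],z["d"]
T=np.linalg.inv(viewer.camera_model("top")["camera_from_world"]);print("cam",T[:3,3])
s=p.astype(float).sum(2)
L=[];R=[]
for v in range(207,280):
    seg=s[v]; 
    c=364+int(np.argmin(seg[364:396])); 
    us=np.arange(360,400); dk=[u for u in us if seg[u]<370]
    if len(dk)<8: continue
    l,rr=dk[0],dk[-1]
    L.append((l-(370-seg[l])/(seg[l-1]-seg[l]),v)); R.append((rr+(370-seg[rr])/(seg[rr+1]-seg[rr]),v))
for nm,P,zz in(("L z0",L,0),("L z24",L,.024),("R z24",R,.024)):
    X=ray("top",P,zz)[:,:2];o,t=fitedge(X);t=t*np.sign(t[0]);n=np.array([-t[1],t[0]]);e=(X-o)@n
    k=abs(e)<.0015;o,t=fitedge(X[k]);t=t*np.sign(t[0])
    print(nm,"y at x=.5:",o[1]+t[1]/t[0]*(.5-o[0]),np.degrees(np.arctan2(t[1],t[0])),k.mean(),e.std())
W=cloud("top",d)
# saw base height map around
for x,y in [(0.55,-.15),(0.57,-.15),(.58,-.1),(.56,-.2),(.60,-.2),(.60,-.25),(.52,-.05),(.55,-.05)]:
    k=(abs(W[...,0]-x)<.01)&(abs(W[...,1]-y)<.01); print(x,y,W[k][:,2].max().round(3) if k.any() else None)
k=(W[...,2]>.012)&(W[...,0]>.3)&(W[...,0]<.6)&(W[...,1]>-.28)&(W[...,1]<0)&(W[...,0]>.54)
print(W[k].min(0),W[k].max(0))
E
```

```text
cam [ 0.35973039 -0.17001935  1.16600178]
L z0 y at x=.5: -0.33554435 -4.9232693 0.8493150684931506 0.0012939059498637824
L z24 y at x=.5: -0.332386 -4.9231243 0.8493150684931506 0.0012672949809053975
R z24 y at x=.5: -0.36114806 -5.1574636 0.9452054794520548 0.0006387939364474827
0.55 -0.15 0.025
0.57 -0.15 0.063
0.58 -0.1 0.068
0.56 -0.2 0.006
0.6 -0.2 0.006
0.6 -0.25 0.003
0.52 -0.05 0.007
0.55 -0.05 0.113
[ 0.55280152 -0.16930164  0.01392182] [ 5.99865675e-01 -8.02032306e-05  1.16342523e-01]
```

View pics/wrist0.png

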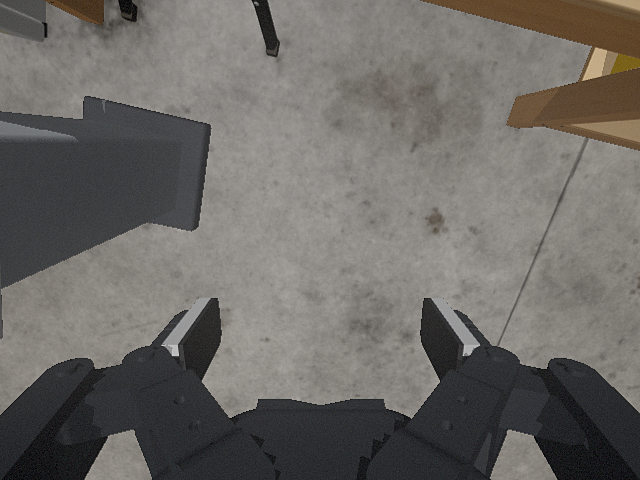

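>>> move_arm:
  targets:
    - [[0, 0, -2, 0.04, -0.035, 0, 0], [0, 0, -4, 0.085, -0.073, 0, 0], [0, 0, -6, 0.127, -0.11, 0, 0], [0, 0, -8, 0.17, -0.146, 0, 0], [0, 0, -9, 0.2, -0.175, 0, 0], [0, 0, -10, 0.23, -0.2, 0, 0], [0, 0, -11, 0.26, -0.225, 0, 0], [0, 0, -12, 0.29, -0.25, 0, 0], [0, 0, -13, 0.32, -0.275, 0, 0], [0, 0, -14, 0.35, -0.3, 0, 0]]

```text
time_s: 0.98
position: [0.3704, -0.1998, 0.2564]
tool_rot: [0.748, 0.663, 0.0, 0.0]
wrist_force: [0.5, -1.4, -0.5]
finger_gap: 0.0423
```

```bash
cat >> h.py <<'E'
from scipy.spatial.transform import Rotation as Ro
TH=np.radians(-5.0)
def go(x,y,z,phi):
    "tool-axes delta from the measured pose to world pose, tool down, tool x at phi deg"
    s=r.get_state();R=Ro.from_quat(s["tool_rot"])
    a=np.radians(phi);G=Ro.from_matrix(np.array([[np.cos(a),np.sin(a),0],[np.sin(a),-np.cos(a),0],[0,0,-1]]).T)
    rv=(R.inv()*G).as_rotvec(degrees=True)/5
    dt=R.inv().apply(np.array([x,y,z])-s["position"])
    X=R.as_matrix()[:,0]
    print("t",round(s["time_s"],2),"pos",s["position"].round(4),"phi",np.degrees(np.arctan2(X[1],X[0])).round(2),"gap",round(s["finger_gap"],4),"F",s["wrist_force"].round(1))
    print("rot",rv.round(2),"shift",dt.round(4))
E
python3 - <<'E'
from h import *
go(.455,-.085,.15,85)
E
```

```text
t 0.98 pos [ 0.3704 -0.1998  0.2564] phi 83.13 gap 0.0423 F [ 0.5 -1.4 -0.5]
rot [ 0.    0.   -0.37] shift [0.1241 0.0702 0.1064]
```

>>> move_arm:
  targets:
    - [[0, 0, 0, 0, 0, 0, 0], [0, 0, 0, 0, 0, 0, 0], [0, 0, 0, 0, 0, 0, 0]]

```text
time_s: 1.23
position: [0.3696, -0.2019, 0.2562]
tool_rot: [0.75, 0.661, -0.0, -0.0]
wrist_force: [-0.1, 0.2, -0.2]
finger_gap: 0.0428
```

```bash
python3 - <<'E'
from h import *
go(.455,-.085,.12,85)
E
```

```text
t 1.23 pos [ 0.3696 -0.2019  0.2562] phi 82.75 gap 0.0428 F [-0.1  0.2 -0.2]
rot [-0.    0.   -0.45] shift [0.1267 0.07   0.1362]
```

>>> move_arm:
  targets:
    - [[0, 0, -0.45, 0.03, 0.017, 0.0, 0], [0, 0, -0.45, 0.06, 0.033, 0.02, 0], [0, 0, -0.45, 0.09, 0.05, 0.04, 0], [0, 0, -0.45, 0.11, 0.06, 0.06, 0], [0, 0, -0.45, 0.127, 0.07, 0.08, 0], [0, 0, -0.45, 0.127, 0.07, 0.11, 0], [0, 0, -0.45, 0.127, 0.07, 0.136, 0], [0, 0, -0.45, 0.127, 0.07, 0.136, 0]]

```text
time_s: 1.9
position: [0.4527, -0.0853, 0.1165]
tool_rot: [0.738, 0.675, -0.002, -0.003]
wrist_force: [-0.4, 0.7, -0.1]
finger_gap: 0.0429
```

```bash
python3 - <<'E'
from h import *
go(.455,-.085,.04,85)
for n in("side","wrist"):
    p,d=viewer.camera(n); cv2.imwrite(f"pics/{n}1.png",p[:,:,::-1]); np.savez(f"{n}1.npz",p=p,d=d)
p,d=np.load("side1.npz")["p"],np.load("side1.npz")["d"]
W=cloud("side",d); s=r.get_state()["position"]
k=(abs(W[...,0]-s[0])<.07)&(abs(W[...,1]-s[1])<.03)&(W[...,2]>.04)&(W[...,2]<.2)
q=W[k];print(len(q),np.sort(q[:,2])[[0,5,20,50]])
lo=q[q[:,2]<q[:,2].min()+.012];print(lo.min(0),lo.max(0))
E
```

```text
t 1.9 pos [ 0.4527 -0.0853  0.1165] phi 84.85 gap 0.0429 F [-0.4  0.7 -0.1]
rot [-0.08 -0.01 -0.03] shift [0.0004 0.0028 0.0765]
1648 [0.09181721 0.09463821 0.09899778 0.10489794]
[ 0.41890338 -0.09357296  0.09181721] [ 0.48531164 -0.06925192  0.10380096]
```

View pics/side1.png

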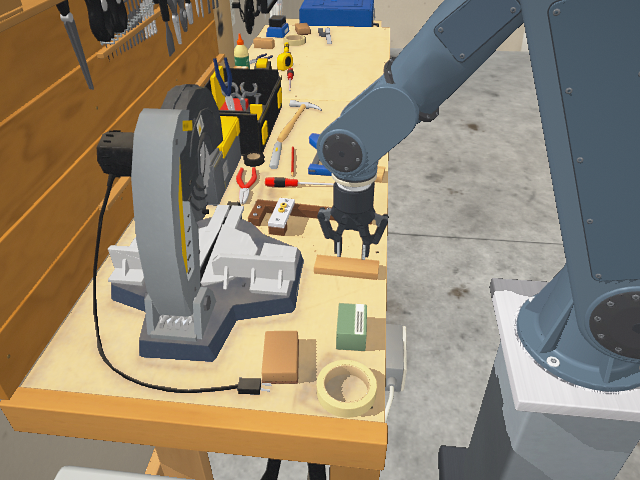

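View pics/wrist1.png

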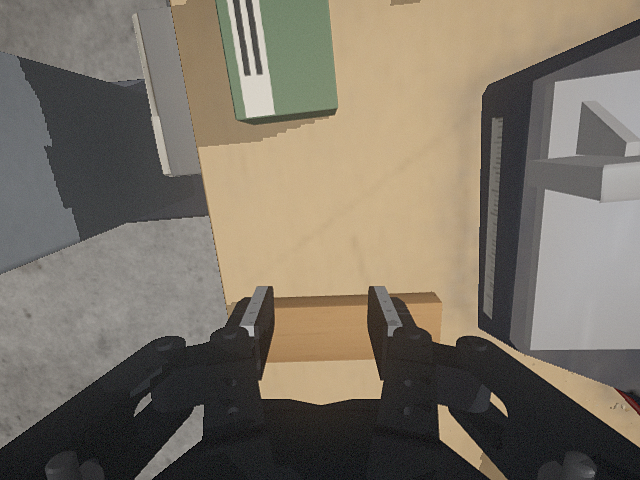

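The side view shows the open fingers hanging just behind the strip, with tips about 25 mm below TCP. In the wrist view the strip's +y top edge runs from about (228,302) to (440,293). I'll check that edge before descending.

```bash
cat >> h.py <<'E'
def wray(uv,z):
    m=viewer.camera_model("wrist");s=r.get_state();H=m["hand_eye"]
    R=Ro.from_quat(s["tool_rot"]).as_matrix()
    uv=np.atleast_2d(uv).astype(float)
    d=np.c_[(uv[:,0]-m["cx"])/m["fx"],-(uv[:,1]-m["cy"])/m["fy"],-np.ones(len(uv))]@H[:3,:3].T@R.T
    o=R@H[:3,3]+s["position"]; return o+d*((z-o[2])/d[:,2])[:,None]
E
python3 - <<'E'
from h import *
print(wray([(228,304),(434,293),(440,361),(300,297)],.019).round(4))
E
```

```text
[[ 0.3862 -0.1186  0.019 ]
 [ 0.5319 -0.1231  0.019 ]
 [ 0.5366 -0.1792  0.019 ]
 [ 0.4377 -0.1178  0.019 ]]
```

>>> move_arm:
  targets:
    - [[0, 0, 0, 0.005, 0.003, 0.03, 0], [0, 0, 0, 0.005, 0.003, 0.06, 0], [0, 0, 0, 0.005, 0.003, 0.075, 0], [0, 0, 0, 0.005, 0.003, 0.083, 0], [0, 0, 0, 0.005, 0.003, 0.083, 0]]

```text
time_s: 2.42
position: [0.4588, -0.0806, 0.0375]
tool_rot: [0.738, 0.675, -0.0, -0.0]
wrist_force: [0.7, 0.9, 0.1]
finger_gap: 0.0424
```

```bash
python3 - <<'E'
from h import *
go(.455,-.115,.031,85)
p,d=viewer.camera("wrist"); cv2.imwrite("pics/w2.png",p[:,:,::-1])
E
```

```text
t 2.42 pos [ 0.4588 -0.0806  0.0375] phi 84.93 gap 0.0424 F [0.7 0.9 0.1]
rot [-0.   -0.   -0.01] shift [-0.0346 -0.0007  0.0065]
```

View pics/w2.png

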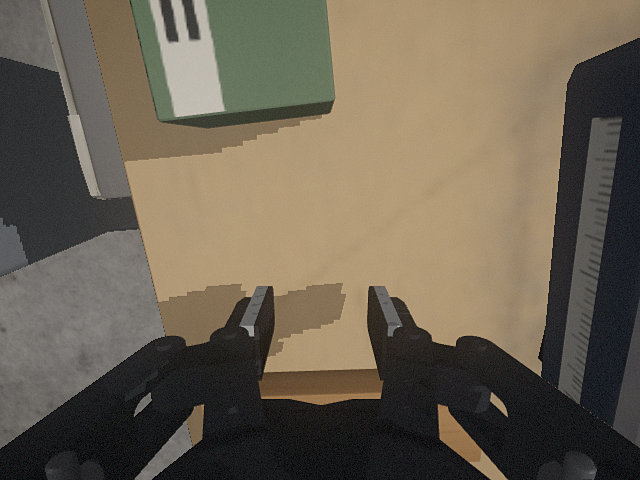

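>>> move_arm:
  targets:
    - [[0, 0, 0, -0.005, 0, 0.006, 0], [0, 0, 0, -0.015, 0, 0.006, 0], [0, 0, 0, -0.022, 0, 0.006, 0], [0, 0, 0, -0.028, 0, 0.006, 0], [0, 0, 0, -0.034, 0, 0.006, 0], [0, 0, 0, -0.042, 0, 0.006, 0], [0, 0, 0, -0.05, 0, 0.006, 0], [0, 0, 0, -0.058, 0, 0.006, 0], [0, 0, 0, -0.066, 0, 0.006, 0], [0, 0, 0, -0.074, 0, 0.006, 0]]

```text
time_s: 3.3
position: [0.452, -0.1544, 0.0313]
tool_rot: [0.737, 0.676, -0.0, -0.0]
wrist_force: [0.4, 1.6, 0.7]
finger_gap: 0.0429
```

```bash
python3 - <<'E'
from h import *
go(.455,-.115,.031,85)
p,d=viewer.camera("top"); cv2.imwrite("pics/t2.png",cv2.resize(p[150:310,250:410],None,fx=3.5,fy=3.5)[:,:,::-1])
p,d=viewer.camera("wrist"); cv2.imwrite("pics/w3.png",p[:,:,::-1])
E
```

```text
t 3.3 pos [ 0.452  -0.1544  0.0313] phi 85.01 gap 0.0429 F [0.4 1.6 0.7]
rot [-0. -0.  0.] shift [ 0.0395 -0.0005  0.0003]
```

View pics/t2.png

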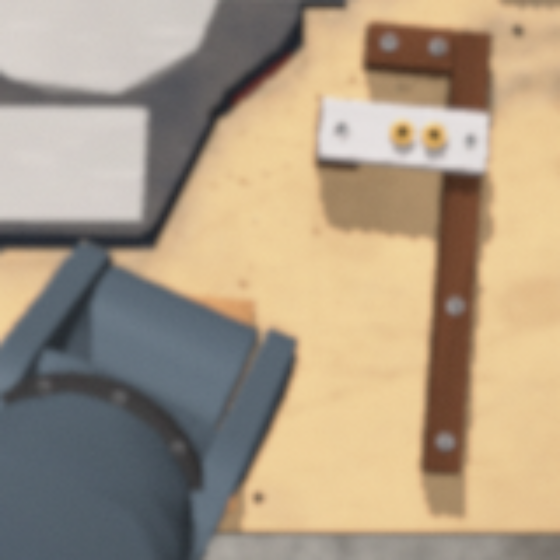

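View pics/w3.png

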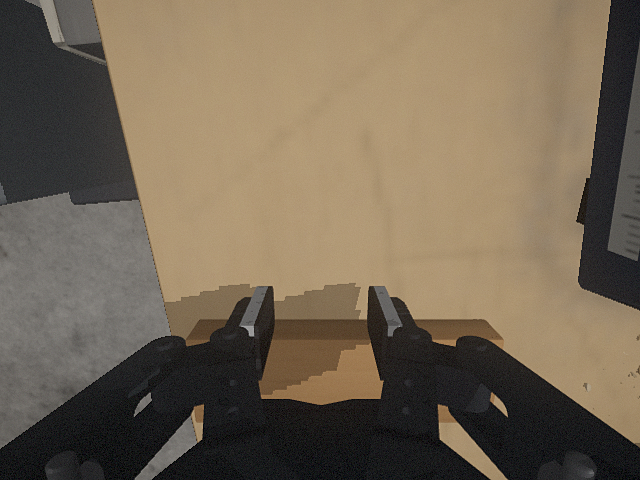

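The wrist view shows the strip flush against both fingers and parallel to the jaws, with its rear corner near (188,338) and the bench edge near (168,320). I'll measure the margin to that edge.

```bash
python3 - <<'E'
from h import *
print(wray([(187,338),(505,338)],.0),wray([(195,320),(488,320)],.019), wray([(168,320),(140,200)],0))
print(ray("top",[(320,302),(380,302)],0))
E
```

```text
[[ 0.38438452 -0.1711409   0.        ]
 [ 0.5423298  -0.1851416   0.        ]] [[ 0.39897339 -0.15170172  0.019     ]
 [ 0.52386276 -0.16276428  0.019     ]] [[ 0.37708361 -0.16044037  0.        ]
 [ 0.37733352 -0.10108192  0.        ]]
[[ 0.37266556 -0.21254783  0.        ]
 [ 0.37313988 -0.35174652  0.        ]]
```

>>> move_arm:
  targets:
    - [[0, 0, 0, -0.01, 0.001, 0, 0], [0, 0, 0, -0.02, 0.002, 0, 0], [0, 0, 0, -0.03, 0.003, 0, 0], [0, 0, 0, -0.04, 0.004, 0, 0], [0, 0, 0, -0.05, 0.005, 0, 0], [0, 0, 0, -0.06, 0.006, 0, 0], [0, 0, 0, -0.07, 0.007, 0, 0], [0, 0, 0, -0.08, 0.008, 0, 0], [0, 0, 0, -0.09, 0.009, 0, 0], [0, 0, 0, -0.1, 0.01, 0, 0]]

```text
time_s: 4.23
position: [0.4534, -0.2551, 0.0313]
tool_rot: [0.737, 0.676, 0.0, 0.0]
wrist_force: [-0.0, -0.4, -0.9]
finger_gap: 0.0427
```

```bash
python3 - <<'E'
from h import *
go(.455,-.115,.031,85)
p,d=viewer.camera("wrist"); cv2.imwrite("pics/w4.png",p[:,:,::-1])
E
```

```text
t 4.23 pos [ 0.4534 -0.2551  0.0313] phi 85.01 gap 0.0427 F [-0.  -0.4 -0.9]
rot [ 0. -0.  0.] shift [ 0.1397 -0.0106  0.0003]
```

View pics/w4.png

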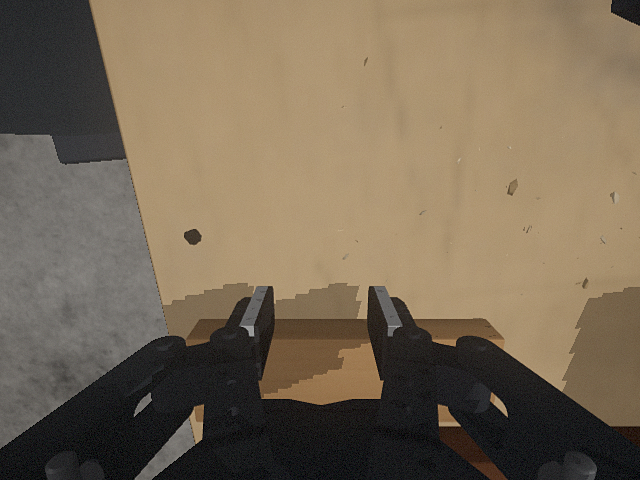

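>>> move_arm:
  targets:
    - [[0, 0, 0, -0.004, 0, 0, 0], [0, 0, 0, -0.008, 0, 0, 0], [0, 0, 0, -0.011, 0, 0, 0], [0, 0, 0, -0.013, 0, 0, 0], [0, 0, 0, -0.015, 0, 0, 0], [0, 0, 0, -0.016, 0, 0, 0]]

```text
time_s: 4.78
position: [0.452, -0.27, 0.0313]
tool_rot: [0.737, 0.676, -0.0, -0.0]
wrist_force: [-0.1, 0.9, 1.0]
finger_gap: 0.0427
```

>>> move_arm:
  targets:
    - [[0, 0, 0, -0.001, 0, 0, 0], [0, 0, 0, -0.002, 0, 0, 0], [0, 0, 0, -0.003, 0, 0, 0]]

```text
time_s: 5.03
position: [0.4518, -0.2729, 0.0313]
tool_rot: [0.737, 0.676, -0.0, -0.0]
wrist_force: [0.3, 0.0, 1.0]
finger_gap: 0.0423
```

>>> move_arm:
  targets:
    - [[0, 0, 0, -0.001, 0, 0, 0], [0, 0, 0, -0.0015, 0, 0, 0], [0, 0, 0, -0.002, 0, 0, 0]]

```text
time_s: 5.28
position: [0.4516, -0.2744, 0.0313]
tool_rot: [0.737, 0.676, 0.0, -0.0]
wrist_force: [3.5, 10.6, 2.9]
finger_gap: 0.0428
```

```bash
python3 - <<'E'
from h import *
go(.455,-.115,.031,85)
p,d=viewer.camera("wrist"); cv2.imwrite("pics/w5.png",p[:,:,::-1])
E
```

```text
t 5.28 pos [ 0.4516 -0.2744  0.0313] phi 84.99 gap 0.0428 F [ 3.5 10.6  2.9]
rot [-0.   -0.01 -0.  ] shift [ 0.1591 -0.0106  0.0004]
```

View pics/w5.png

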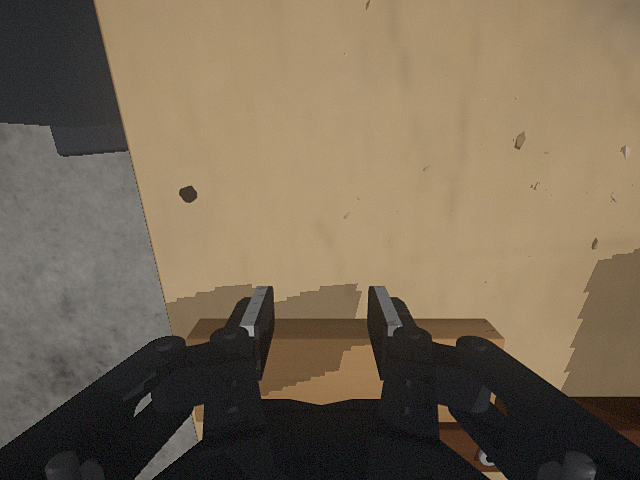

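>>> move_arm:
  targets:
    - [[0, 0, 0, -0.0005, 0, 0, 0], [0, 0, 0, -0.0005, 0, 0, 0]]

```text
time_s: 5.5
position: [0.4517, -0.2744, 0.0313]
tool_rot: [0.737, 0.676, 0.0, -0.001]
wrist_force: [3.4, 10.7, 2.8]
finger_gap: 0.0425
```

>>> move_arm:
  targets:
    - [[0, 0, 0, 0.003, 0, 0, 0], [0, 0, 0, 0.012, 0, 0, 0], [0, 0, 0, 0.02, 0, 0, 0], [0, 0, 0, 0.02, 0, -0.03, 0], [0, 0, 0, 0.02, 0, -0.07, 0], [0, 0, 0, 0.02, 0, -0.1, -1], [0, 0, 0, 0.02, 0, -0.12, -1], [0, 0, 0, 0.02, 0, -0.12, -1]]

```text
time_s: 6.17
position: [0.4549, -0.256, 0.1553]
tool_rot: [0.737, 0.676, 0.001, 0.003]
wrist_force: [0.8, -0.2, 0.3]
finger_gap: 0.0069
```

```bash
python3 - <<'E'
from h import *
go(.345,-.3,.12,-5)
p,d=viewer.camera("wrist"); cv2.imwrite("pics/w6.png",p[:,:,::-1])
E
```

```text
t 6.17 pos [ 0.4549 -0.256   0.1553] phi 85.04 gap 0.0069 F [ 0.8 -0.2  0.3]
rot [ 0.08 -0.02 18.01] shift [-0.0532 -0.1059  0.0349]
```

View pics/w6.png

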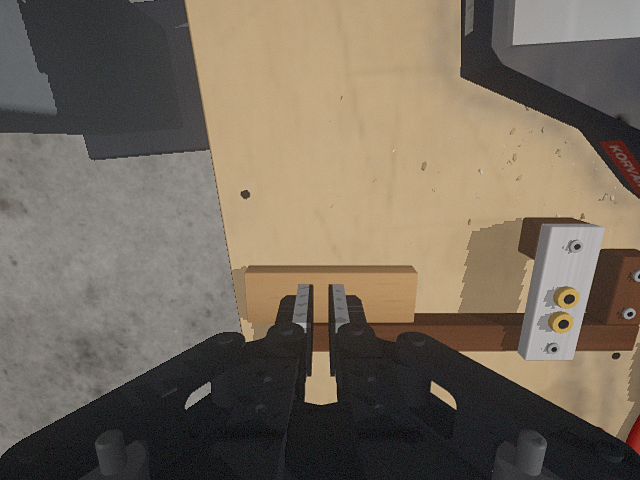

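The wrist view shows the strip along the fence (cols 246-417, rows 266-322), the bridge at (565,290) and the stop at right.

```bash
cat >> h.py <<'E'
tj=np.array([np.cos(TH),np.sin(TH)]);nj=np.array([-tj[1],tj[0]]);PF=np.array([.5,-.3357])
XS=(np.array([.675,-.351])-PF)@tj
def jig(P):
    P=np.atleast_2d(P)[:,:2]-PF; return np.c_[P@tj-XS,P@nj]*1000
def world(jx,jy): return PF+(jx/1000+XS)*tj+jy/1000*nj
E
python3 - <<'E'
from h import *
pts=[(247,272),(416,272),(415,322),(246,266),(417,266)]
for z in(0,.019): print(z,jig(wray(pts,z)).round(1).tolist())
print("bridge near corner bot z=.036",jig(wray([(547,224),(523,357),(605,228)],.036)).round(1), "stop",jig(wray([(604,249),(592,320)],.024)).round(1))
print(r.get_state()["time_s"])
E
```

```text
0 [[-289.9, 40.9], [-145.6, 40.8], [-142.7, -7.1], [-290.5, 46.3], [-145.2, 46.2]]
0.019 [[-285.6, 48.3], [-151.5, 48.2], [-148.7, 3.7], [-286.1, 53.4], [-151.1, 53.3]]
bridge near corner bot z=.036 [[-66.2  91.4]
 [-64.9 -18.1]
 [-24.1  88.5]] stop [[-10.5  68.9]
 [ -6.    8.2]]
6.2167
```

```bash
python3 - <<'E'
from h import *
w=world(-325,22.5);print(w)
go(w[0],w[1],.12,-5)
E
```

```text
[ 0.35319681 -0.30027044]
t 6.22 pos [ 0.4541 -0.2555  0.1531] phi 85.04 gap 0.0007 F [-0.5  0.3 -0.9]
rot [ 5.000e-02 -1.000e-02  1.801e+01] shift [-0.0532 -0.0968  0.0329]
```

>>> move_arm:
  targets:
    - [[0, 0, 1.4, -0.005, -0.01, 0, -1], [0, 0, 2.8, -0.01, -0.02, 0, -1], [0, 0, 4.2, -0.015, -0.03, 0, -1], [0, 0, 5.6, -0.02, -0.04, 0, -1], [0, 0, 7, -0.026, -0.05, 0, -1], [0, 0, 8.4, -0.032, -0.06, 0, -1], [0, 0, 9.8, -0.038, -0.07, 0, -1], [0, 0, 11.2, -0.043, -0.08, 0, -1], [0, 0, 12.6, -0.048, -0.09, 0, -1], [0, 0, 13.9, -0.053, -0.097, 0, -1]]

```text
time_s: 7.05
position: [0.3509, -0.2992, 0.15]
tool_rot: [0.991, 0.132, -0.001, -0.001]
wrist_force: [-0.4, 0.3, 0.2]
finger_gap: -0.0001
```

>>> move_arm:
  targets:
    - [[0, 0, 1.4, 0, 0, 0.01, -1], [0, 0, 2.8, 0, 0, 0.02, -1], [0, 0, 4.1, 0, 0, 0.03, -1], [0, 0, 4.1, 0, 0, 0.033, -1], [0, 0, 4.1, 0, 0, 0.033, -1]]

```text
time_s: 7.47
position: [0.3515, -0.299, 0.1169]
tool_rot: [0.999, -0.042, -0.001, -0.001]
wrist_force: [0.1, 1.0, -0.0]
finger_gap: -0.0001
```

```bash
python3 - <<'E'
from h import *
w=world(-325,22.5)
go(w[0],w[1],.04,-5)
pw,dw=viewer.camera("wrist"); cv2.imwrite("pics/w7.png",pw[:,:,::-1])
p,d=viewer.camera("side"); cv2.imwrite("pics/s7.png",p[:,:,::-1])
W=cloud("side",d); s=r.get_state()["position"]
k=(abs(W[...,0]-s[0])<.04)&(abs(W[...,1]-s[1])<.04)&(W[...,2]>.03)&(W[...,2]<.2)
q=W[k];print(len(q),np.sort(q[:,2])[[0,2,5,20,50]]);lo=q[q[:,2]<q[:,2].min()+.012];print(lo.min(0),lo.max(0))
E
```

```text
t 7.47 pos [ 0.3515 -0.299   0.1169] phi -4.77 gap -0.0001 F [ 0.1  1.  -0. ]
rot [-0.02  0.03  0.05] shift [0.002  0.0012 0.0769]
340 [0.09042191 0.09174321 0.09379787 0.09989739 0.10795553]
[ 0.33962478 -0.29697345  0.09042191] [ 0.36031982 -0.28506162  0.10227428]
```

View pics/w7.png

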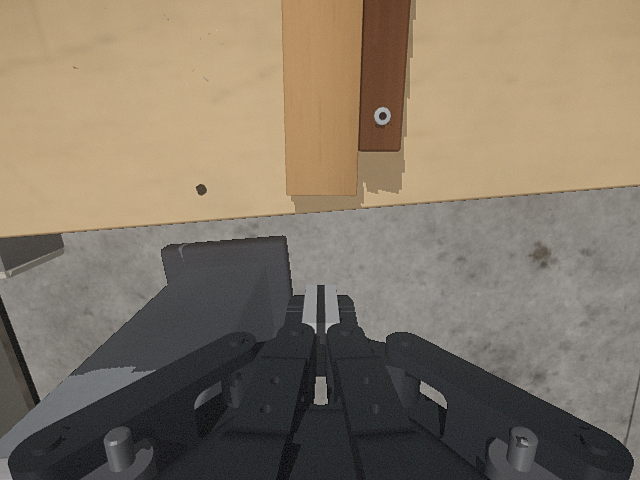

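View pics/s7.png

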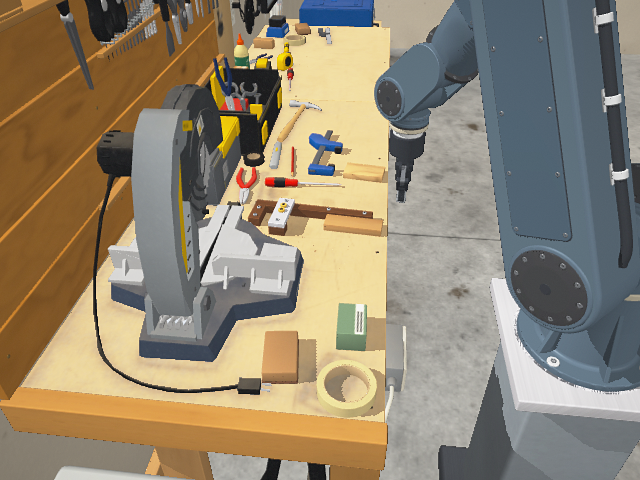

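The wrist view shows the strip (cols 286-357, rear edge row 195) touching the fence (right edge at col 358) and the shut fingers in line with its middle.

```bash
python3 - <<'E'
from h import *
print(jig(wray([(287,195),(357,195)],.019)).round(1),jig(wray([(360,152),(400,152)],.024)).round(1), jig(r.get_state()["position"]))
w=world(-325,24)
go(w[0],w[1],.033,-5)
E
```

```text
[[-2.873e+02  4.500e+01]
 [-2.871e+02  2.000e-01]] [[-2.603e+02 -2.000e-01]
 [-2.602e+02 -2.430e+01]] [[-326.2283948   23.0275632]]
t 7.57 pos [ 0.352  -0.2996  0.1181] phi -4.77 gap 0.0002 F [ 0.5 -1.1  0.2]
rot [-0.01  0.01  0.05] shift [ 0.0013 -0.0009  0.0851]
```

>>> move_arm:
  targets:
    - [[0, 0, 0, 0, 0, 0.03, -1], [0, 0, 0, 0, 0, 0.06, -1], [0, 0, 0, 0, 0, 0.076, -1], [0, 0, 0, 0, 0, 0.084, -1], [0, 0, 0, 0.002, 0, 0.084, -1], [0, 0, 0, 0.008, 0, 0.084, -1], [0, 0, 0, 0.014, 0, 0.084, -1], [0, 0, 0, 0.019, 0, 0.084, -1], [0, 0, 0, 0.019, 0, 0.084, -1]]

```text
time_s: 8.32
position: [0.3726, -0.3022, 0.0353]
tool_rot: [0.999, -0.043, 0.001, 0.001]
wrist_force: [-0.8, 0.1, -0.0]
finger_gap: 0.0
```

```bash
python3 - <<'E'
from h import *
w=world(-280,23)
go(w[0],w[1],.033,-5)
pw,dw=viewer.camera("wrist"); cv2.imwrite("pics/w8.png",pw[:,:,::-1])
print(jig(r.get_state()["position"]))
E
```

```text
t 8.32 pos [ 0.3726 -0.3022  0.0353] phi -4.93 gap 0.0 F [-0.8  0.1 -0. ]
rot [ 0.02 -0.02  0.01] shift [ 0.0255 -0.0007  0.0024]
[[-306.22490188   22.52291589]]
```

View pics/w8.png

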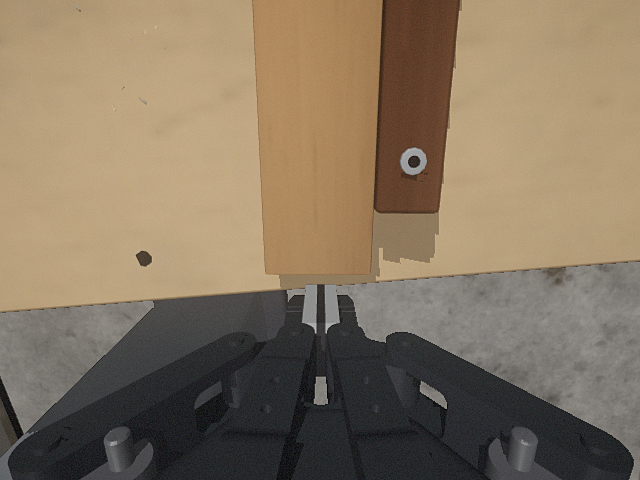

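The shut fingers are at the middle of the strip's rear edge (rows 274-290, col 320). Start feeding.

>>> move_arm:
  targets:
    - [[0, 0, 0, 0.004, 0, 0.001, -1], [0, 0, 0, 0.009, 0, 0.001, -1], [0, 0, 0, 0.015, 0, 0.001, -1], [0, 0, 0, 0.022, 0, 0.001, -1], [0, 0, 0, 0.029, 0, 0.001, -1], [0, 0, 0, 0.036, 0, 0.001, -1], [0, 0, 0, 0.043, 0.0005, 0.001, -1], [0, 0, 0, 0.05, 0.0005, 0.001, -1], [0, 0, 0, 0.057, 0.0005, 0.001, -1], [0, 0, 0, 0.062, 0.0005, 0.001, -1]]

```text
time_s: 9.2
position: [0.4336, -0.3075, 0.0332]
tool_rot: [0.999, -0.043, 0.0, 0.0]
wrist_force: [-1.5, -0.1, 0.1]
finger_gap: 0.0
```

```bash
python3 - <<'E'
from h import *
w=world(-280,23)
go(w[0],w[1],.033,-5)
pw,dw=viewer.camera("wrist"); cv2.imwrite("pics/w9.png",pw[:,:,::-1])
print(jig(r.get_state()["position"]))
E
```

```text
t 9.2 pos [ 0.4336 -0.3075  0.0332] phi -4.98 gap 0.0 F [-1.5 -0.1  0.1]
rot [ 0. -0.  0.] shift [-0.0358 -0.0007  0.0002]
[[-243.54065685   22.10595407]]
```

View pics/w9.png

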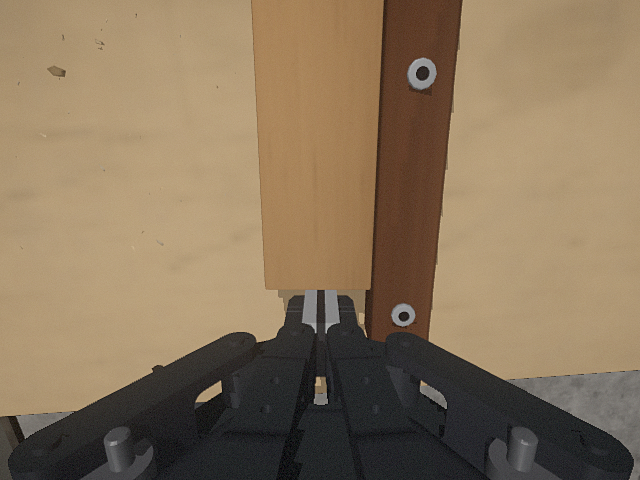

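The strip stays tight to the fence (shared edge around cols 372-384) and moves with the fingers.

>>> move_arm:
  targets:
    - [[0, 0, 0, 0.006, 0, 0, -1], [0, 0, 0, 0.012, 0, 0, -1], [0, 0, 0, 0.018, 0, 0, -1], [0, 0, 0, 0.024, 0, 0, -1], [0, 0, 0, 0.03, 0, 0, -1], [0, 0, 0, 0.036, 0, 0, -1], [0, 0, 0, 0.042, 0, 0, -1], [0, 0, 0, 0.048, 0, 0, -1], [0, 0, 0, 0.054, 0, 0, -1], [0, 0, 0, 0.06, 0, 0, -1]]

```text
time_s: 10.08
position: [0.4931, -0.3127, 0.0333]
tool_rot: [0.999, -0.043, -0.0, 0.0]
wrist_force: [-1.4, 0.4, 1.7]
finger_gap: -0.0001
```

```bash
python3 - <<'E'
from h import *
w=world(-280,23)
go(w[0],w[1],.033,-5)
pw,dw=viewer.camera("wrist"); cv2.imwrite("pics/w10.png",pw[:,:,::-1])
print(jig(r.get_state()["position"]))
E
```

```text
t 10.08 pos [ 0.4931 -0.3127  0.0333] phi -4.98 gap -0.0001 F [-1.4  0.4  1.7]
rot [0. 0. 0.] shift [-0.0954 -0.0007  0.0003]
[[-183.58637148   22.17320266]]
```

View pics/w10.png

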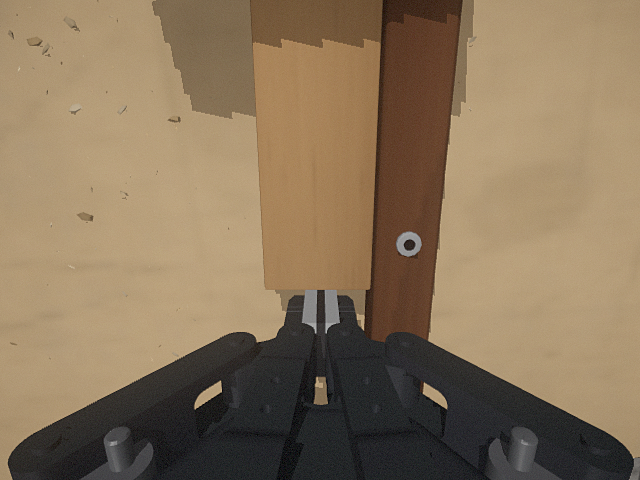

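>>> move_arm:
  targets:
    - [[0, 0, 0, 0.005, 0, 0, -1], [0, 0, 0, 0.01, 0, 0, -1], [0, 0, 0, 0.015, 0, 0, -1], [0, 0, 0, 0.02, 0, 0, -1], [0, 0, 0, 0.024, 0, 0, -1], [0, 0, 0, 0.028, 0, 0, -1], [0, 0, 0, 0.03, 0, 0, -1], [0, 0, 0, 0.032, 0, 0, -1]]

```text
time_s: 10.8
position: [0.5246, -0.3154, 0.0333]
tool_rot: [0.999, -0.043, -0.0, -0.0]
wrist_force: [-1.1, 0.6, -0.4]
finger_gap: -0.0
```

>>> move_arm:
  targets:
    - [[0, 0, 0, 0.001, 0, 0, -1], [0, 0, 0, 0.002, 0, 0, -1], [0, 0, 0, 0.003, 0, 0, -1]]

```text
time_s: 11.05
position: [0.5273, -0.3157, 0.0333]
tool_rot: [0.999, -0.044, -0.0, -0.0]
wrist_force: [-1.5, 0.6, 0.5]
finger_gap: -0.0006
```

>>> move_arm:
  targets:
    - [[0, 0, 0, 0.001, 0, 0, -1], [0, 0, 0, 0.002, 0, 0, -1]]

```text
time_s: 11.22
position: [0.5294, -0.3159, 0.0333]
tool_rot: [0.999, -0.044, -0.0, -0.0]
wrist_force: [-0.4, -0.0, 0.1]
finger_gap: -0.0
```

>>> move_arm:
  targets:
    - [[0, 0, 0, 0.001, 0, 0, -1], [0, 0, 0, 0.002, 0, 0, -1]]

```text
time_s: 11.38
position: [0.5314, -0.3161, 0.0333]
tool_rot: [0.999, -0.044, 0.0, -0.0]
wrist_force: [-1.3, 0.9, 0.3]
finger_gap: -0.0
```

>>> move_arm:
  targets:
    - [[0, 0, 0, 0.001, 0, 0, -1], [0, 0, 0, 0.0015, 0, 0, -1]]

```text
time_s: 11.55
position: [0.533, -0.3162, 0.0333]
tool_rot: [0.999, -0.044, 0.0, 0.0]
wrist_force: [-1.0, -0.2, 0.4]
finger_gap: -0.0003
```

```bash
python3 - <<'E'
from h import *
w=world(-280,23)
go(w[0],w[1],.033,-5)
pw,dw=viewer.camera("wrist"); cv2.imwrite("pics/w11.png",pw[:,:,::-1])
p,d=viewer.camera("top"); cv2.imwrite("pics/t11.png",cv2.resize(p[140:310,280:420],None,fx=3.5,fy=3.5)[:,:,::-1])
E
```

```text
t 11.55 pos [ 0.533  -0.3162  0.0333] phi -4.99 gap -0.0003 F [-1.  -0.2  0.4]
rot [ 0. -0.  0.] shift [-0.1355 -0.0007  0.0003]
```

View pics/t11.png

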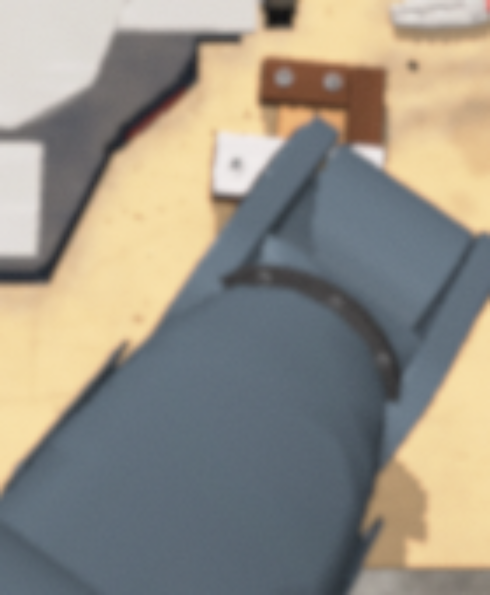

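View pics/w11.png

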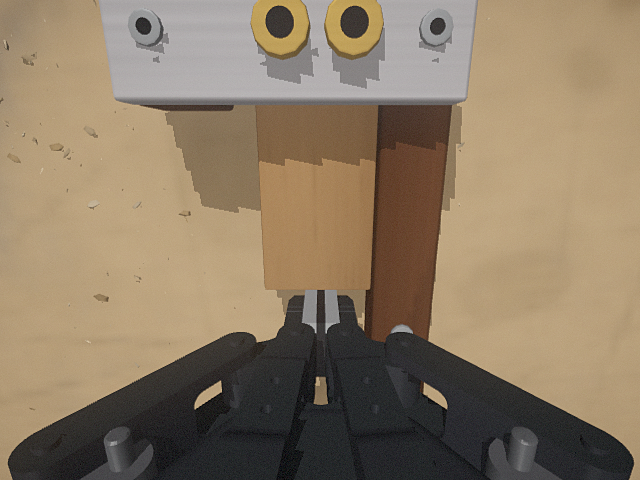

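The strip is through the bridge and close to the stop (top view: strip visible between bridge and stop). No stop force yet, so I creep on.

>>> move_arm:
  targets:
    - [[0, 0, 0, 0.001, 0, 0, -1], [0, 0, 0, 0.0015, 0, 0, -1]]

```text
time_s: 11.82
position: [0.5344, -0.3163, 0.0333]
tool_rot: [0.999, -0.044, -0.0, -0.0]
wrist_force: [-0.6, 0.8, 1.0]
finger_gap: 0.0002
```

>>> move_arm:
  targets:
    - [[0, 0, 0, 0.001, 0, 0, -1], [0, 0, 0, 0.0015, 0, 0, -1]]

```text
time_s: 11.98
position: [0.5356, -0.3164, 0.0332]
tool_rot: [0.999, -0.043, -0.0, -0.0]
wrist_force: [-6.1, 0.2, 3.8]
finger_gap: -0.0003
```

>>> move_arm:
  targets:
    - [[0, 0, 0, 0.001, 0, 0, -1], [0, 0, 0, 0.0015, 0, 0, -1]]

```text
time_s: 12.15
position: [0.5357, -0.3164, 0.0332]
tool_rot: [0.999, -0.043, -0.002, -0.001]
wrist_force: [-14.5, 0.1, 9.5]
finger_gap: 0.0002
```

The arm now stalls at 14 N against the stop. I back off, lift and inspect.

>>> move_arm:
  targets:
    - [[0, 0, 0, -0.002, 0, 0, -1], [0, 0, 0, -0.006, 0, 0, -1], [0, 0, 0, -0.02, 0, 0, -1], [0, 0, 0, -0.03, 0, -0.03, -1], [0, 0, 0, -0.03, 0, -0.07, -1], [0, 0, 0, -0.03, 0, -0.11, -1], [0, 0, 0, -0.03, 0, -0.13, -1], [0, 0, 0, -0.03, 0, -0.13, -1]]

```text
time_s: 12.82
position: [0.5093, -0.3152, 0.1685]
tool_rot: [0.999, -0.043, 0.004, 0.002]
wrist_force: [0.0, -0.9, 0.9]
finger_gap: 0.0001
```

```bash
python3 - <<'E'
from h import *
w=world(-280,23)
go(w[0],w[1],.033,-5)
pw,dw=viewer.camera("wrist"); cv2.imwrite("pics/w12.png",pw[:,:,::-1])
p,d=viewer.camera("side"); cv2.imwrite("pics/s12.png",cv2.resize(p[180:260,230:400],None,fx=4.5,fy=4.5,interpolation=cv2.INTER_CUBIC)[:,:,::-1])
E
```

```text
t 12.82 pos [ 0.5093 -0.3152  0.1685] phi -4.98 gap 0.0001 F [ 0.  -0.9  0.9]
rot [ 0.05 -0.09  0.  ] shift [-0.1128 -0.0024  0.1346]
```

View pics/w12.png

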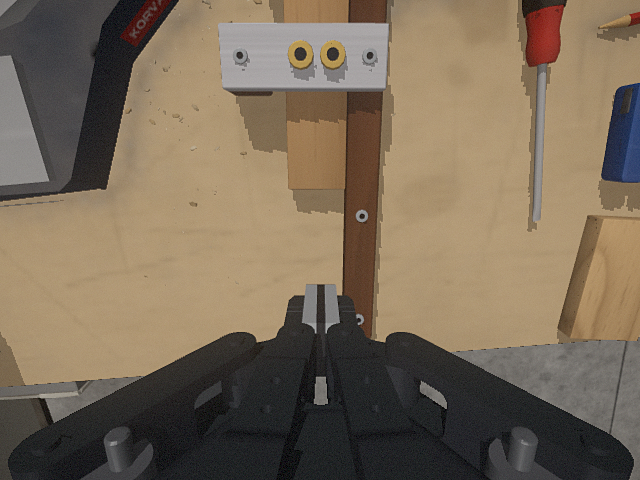

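View pics/s12.png

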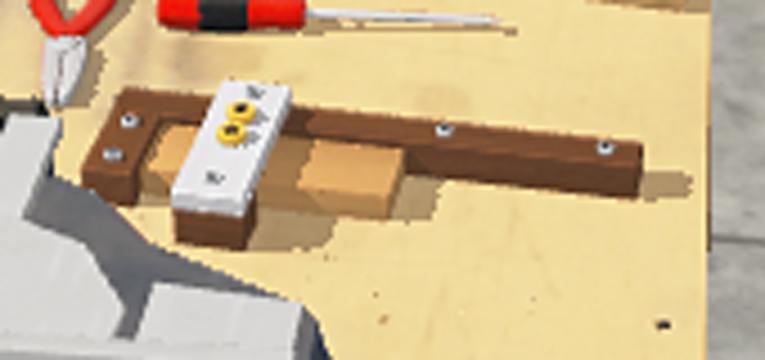

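The strip looks home: about 70 mm sticks out in front of the bridge, and its edge meets the fence at col 346. I'll look at the stop end from above.

>>> move_arm:
  targets:
    - [[0, 0, 0, 0.03, 0, -0.01, -1], [0, 0, 0, 0.06, 0, -0.02, -1], [0, 0, 0, 0.08, 0, -0.02, -1], [0, 0, 0, 0.08, 0, -0.02, -1], [0, 0, 0, 0.08, 0, -0.02, -1]]

```text
time_s: 13.33
position: [0.5869, -0.3203, 0.1809]
tool_rot: [0.999, -0.043, -0.001, -0.001]
wrist_force: [0.0, 0.6, 0.1]
finger_gap: -0.0001
```

```bash
python3 - <<'E'
from h import *
go(.5,-.3,.2,-5)
pw,dw=viewer.camera("wrist"); np.savez("w13.npz",p=pw,d=dw); cv2.imwrite("pics/w13.png",cv2.resize(pw[60:300,220:420],None,fx=2.9,fy=2.4,interpolation=cv2.INTER_NEAREST)[:,:,::-1])
E
```

```text
t 13.33 pos [ 0.5869 -0.3203  0.1809] phi -4.94 gap -0.0001 F [0.  0.6 0.1]
rot [-0.02  0.03  0.01] shift [-0.0884 -0.0128 -0.0189]
```

View pics/w13.png

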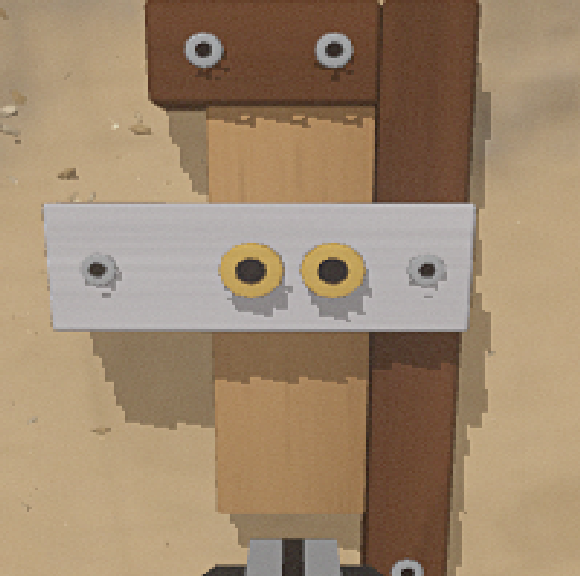

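```bash
python3 - <<'E'
from h import *
p=np.load("w13.npz")["p"]
a=cv2.resize(p[95:150,285:365],None,fx=7,fy=5,interpolation=cv2.INTER_NEAREST)
b=cv2.resize(p[195:275,285:365],None,fx=7,fy=3.5,interpolation=cv2.INTER_NEAREST)
cv2.imwrite("pics/z13.png",np.vstack([a,b])[:,:,::-1])
for v in(120,135,204,225,245,265): print(v,p[v,336:354].astype(int).sum(1))
for u in(300,320,340): print(u,p[98:112,u].astype(int).sum(1))
E
```

```text
120 [401 399 399 399 385 392 390 391 392 383 387 394 349  94 148 233 217 203]
135 [391 400 401 395 398 388 383 380 386 379 383 395 265 145 205 226 221 234]
204 [286 295 291 285 293 285 294 278 293 290 289 139 153 190 202 175 171 191]
225 [381 375 385 373 347 373 355 358 363 379 255 122 225 235 233 218 222 214]
245 [363 374 366 379 368 354 358 356 358 339 106 172 216 207 209 229 211 224]
265 [355 361 348 375 350 355 355 346 371 256 140 227 213 216 218 232 225 215]
300 [213 221 238 190 167 168 264 310 302 282 296 287 327 443]
320 [216 226 215 181 172 166 249 278 299 274 293 296 274 296]
340 [225 221 227 196 157 153 242 278 271 298 425 394 248 286]
```

View pics/z13.png

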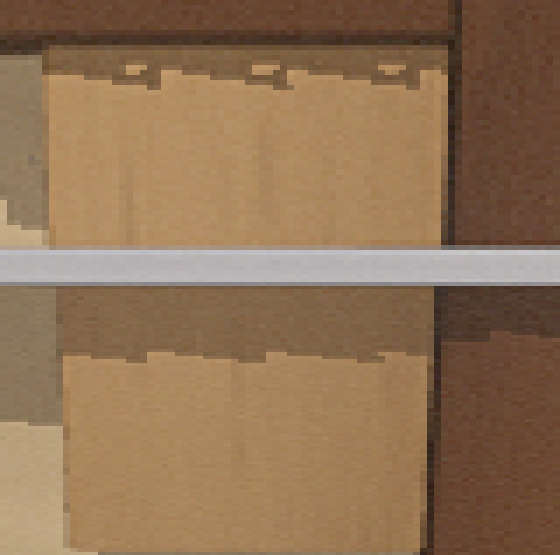

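```bash
python3 - <<'E'
from h import *
w=world(-100,85);print(w)
go(w[0],w[1],.12,-5); go(w[0],w[1],.034,-5)
E
```

```text
[ 0.58278786 -0.25761831]
t 13.38 pos [ 0.5863 -0.3204  0.1811] phi -4.96 gap 0.0001 F [0.1 0.3 0.2]
rot [-0.02  0.03  0.01] shift [-0.0087 -0.0622  0.0613]
t 13.38 pos [ 0.5863 -0.3204  0.1811] phi -4.96 gap 0.0001 F [0.1 0.3 0.2]
rot [-0.02  0.03  0.01] shift [-0.0085 -0.062   0.1473]
```

>>> move_arm:
  targets:
    - [[0, 0, 0, -0.005, -0.03, 0, -1], [0, 0, 0, -0.009, -0.062, 0, -1], [0, 0, 0, -0.009, -0.062, 0.03, -1], [0, 0, 0, -0.009, -0.062, 0.065, -1], [0, 0, 0, -0.009, -0.062, 0.1, -1], [0, 0, 0, -0.009, -0.062, 0.13, -1], [0, 0, 0, -0.009, -0.062, 0.147, -1], [0, 0, 0, -0.009, -0.062, 0.147, -1], [0, 0, 0, -0.009, -0.062, 0.147, -1]]

```text
time_s: 14.13
position: [0.5824, -0.2583, 0.0356]
tool_rot: [0.999, -0.044, -0.001, -0.0]
wrist_force: [0.2, -0.1, 0.6]
finger_gap: -0.0002
```

```bash
python3 - <<'E'
from h import *
w=world(-100,62)
go(w[0],w[1],.034,-5)
pw,dw=viewer.camera("wrist"); cv2.imwrite("pics/w14.png",pw[:,:,::-1])
E
```

```text
t 14.13 pos [ 0.5824 -0.2583  0.0356] phi -5.01 gap -0.0002 F [ 0.2 -0.1  0.6]
rot [-0.01  0.02 -0.  ] shift [0.0003 0.0223 0.0016]
```

View pics/w14.png

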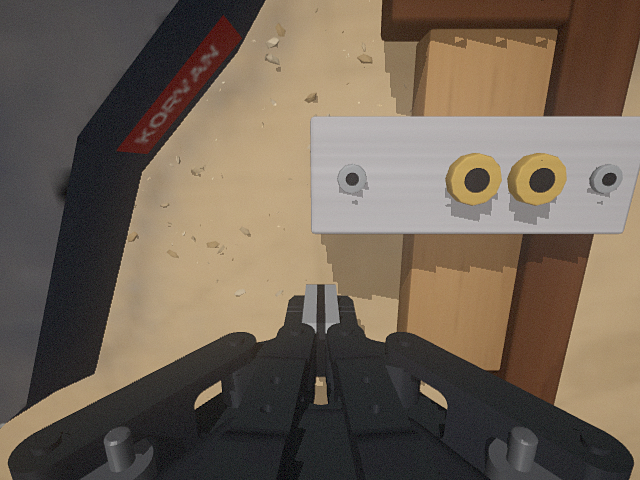

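>>> move_arm:
  targets:
    - [[0, 0, 0, 0, 0.006, 0.001, -1], [0, 0, 0, 0, 0.012, 0.001, -1], [0, 0, 0, 0, 0.017, 0.001, -1], [0, 0, 0, 0, 0.02, 0.001, -1], [0, 0, 0, 0, 0.022, 0.001, -1]]

```text
time_s: 14.6
position: [0.5817, -0.2811, 0.0358]
tool_rot: [0.999, -0.044, 0.0, 0.0]
wrist_force: [0.2, -0.1, 0.9]
finger_gap: -0.0
```

>>> move_arm:
  targets:
    - [[0, 0, 0, 0, 0.001, 0, -1], [0, 0, 0, 0, 0.002, 0, -1]]

```text
time_s: 14.77
position: [0.5815, -0.2824, 0.0354]
tool_rot: [0.999, -0.044, 0.0, -0.0]
wrist_force: [-0.3, -0.1, 0.4]
finger_gap: 0.0003
```

>>> move_arm:
  targets:
    - [[0, 0, 0, 0, 0.001, 0, -1], [0, 0, 0, 0, 0.0015, 0, -1]]

```text
time_s: 14.93
position: [0.5813, -0.2837, 0.0353]
tool_rot: [0.999, -0.043, -0.0, -0.0]
wrist_force: [-0.2, 0.7, 0.8]
finger_gap: 0.0003
```

>>> move_arm:
  targets:
    - [[0, 0, 0, 0, 0.001, 0, -1], [0, 0, 0, 0, 0.0015, 0, -1]]

```text
time_s: 15.1
position: [0.5812, -0.2847, 0.0352]
tool_rot: [0.999, -0.044, -0.0, -0.001]
wrist_force: [2.1, 6.1, 0.8]
finger_gap: 0.0001
```

>>> move_arm:
  targets:
    - [[0, 0, 0, 0, 0.001, 0, -1], [0, 0, 0, 0, 0.0015, 0, -1]]

```text
time_s: 15.27
position: [0.5812, -0.285, 0.0351]
tool_rot: [0.999, -0.044, -0.0, -0.001]
wrist_force: [2.4, 14.0, 2.6]
finger_gap: -0.0001
```

```bash
python3 - <<'E'
from h import *
print(jig(r.get_state()["position"]))
pw,dw=viewer.camera("wrist"); cv2.imwrite("pics/w15.png",pw[:,:,::-1])
E
```

```text
[[-99.16671698  57.55000855]]
```

View pics/w15.png

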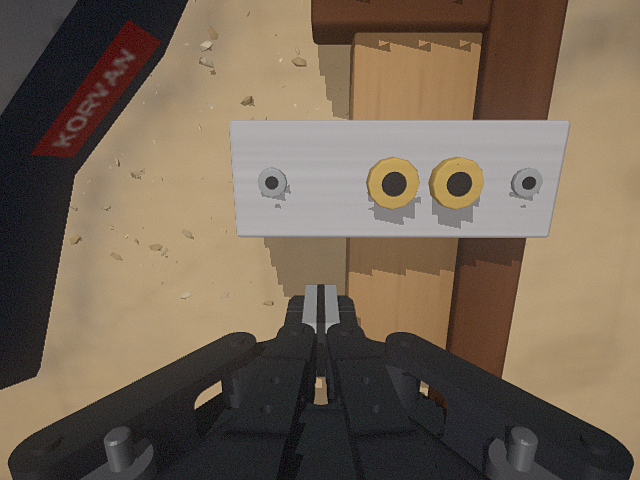

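Pressed flush at 14 N. I back away, lift and check again.

>>> move_arm:
  targets:
    - [[0, 0, 0, 0, -0.003, 0, -1], [0, 0, 0, 0, -0.012, 0, -1], [0, 0, 0, 0, -0.025, 0, -1], [0, 0, 0, 0, -0.025, -0.03, -1], [0, 0, 0, 0, -0.025, -0.07, -1], [0, 0, 0, 0, -0.01, -0.11, -1], [0, 0, 0, 0, 0.02, -0.145, -1], [0, 0, 0, 0, 0.033, -0.147, -1], [0, 0, 0, 0, 0.033, -0.147, -1], [0, 0, 0, 0, 0.033, -0.147, -1]]

```text
time_s: 16.15
position: [0.578, -0.3195, 0.1819]
tool_rot: [0.999, -0.044, -0.0, -0.0]
wrist_force: [0.3, 0.5, -0.4]
finger_gap: -0.0003
```

```bash
python3 - <<'E'
from h import *
go(.5,-.3,.2,-5)
p,dw=viewer.camera("wrist"); cv2.imwrite("pics/w16.png",p[:,:,::-1])
a=cv2.resize(p[80:300,230:410],None,fx=4,fy=2.7,interpolation=cv2.INTER_NEAREST)
cv2.imwrite("pics/z16.png",a[:,:,::-1])
E
```

```text
t 16.15 pos [ 0.578  -0.3195  0.1819] phi -5.04 gap -0.0003 F [ 0.3  0.5 -0.4]
rot [-0.    0.   -0.01] shift [-0.0794 -0.0125 -0.0181]
```

View pics/z16.png

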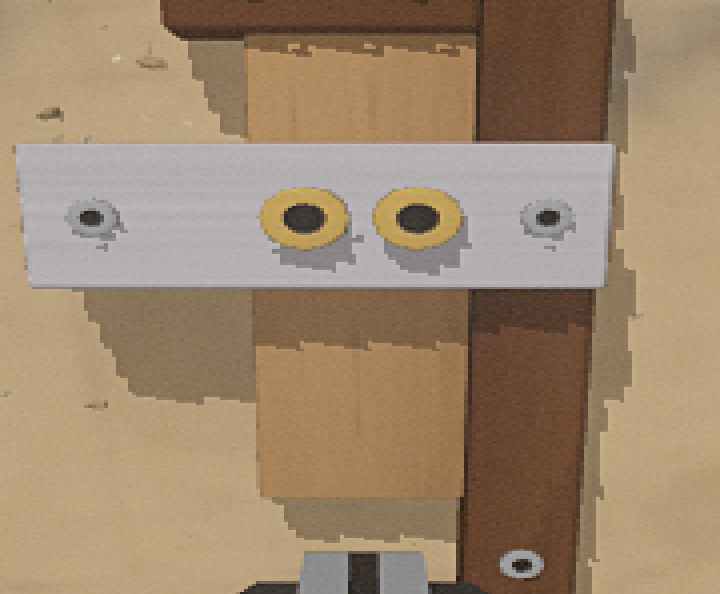

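```bash
python3 -c "
from bench import hand_in
print(hand_in())"
```

```text
the job is handed in; nothing more can be done
None
```

The strip is home in the jig, with its end against the stop and its side along the fence, and the job is handed in. It took about 16 s of the 64 s allowed.

**What I did:**
1. Pushed the strip sideways against the fence with both half-open fingers, until the force reached about 11 N.
2. Fed it under the bridge with the shut fingers on its rear end, until it stopped against the stop block at about 14 N.
3. Backed off and gave its side one more gentle press against the fence, at 14 N.
4. Lifted clear. Nothing was gripped or lifted; every contact was a low push on the strip's sides or end.

**Last checks:**
- **Position:** The last wrist picture shows the end at the stop face and about 70 mm sticking out before the bridge. The strip is parallel to the fence, with only a thin, even dark line between them at front and rear.
- **Dark line:** It is about 1.5 pixels wide (roughly 1 mm). I took it to be the fence's edge and visible face, and it was still there after the extra press.
- **Clearance:** The fingers are shut well above the bench with no contact force. I saw no other object moved in the pictures, but I did not measure the bystanders again.

**Disagreement:** My camera estimates of the stop's position along the feed differed by up to about 10 mm between the top and wrist views. I went by the contact force for the final position instead.

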